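# Press in the decompression valves of three rebuilt cylinders, smallest first

## Robot

A 6-joint arm with a two-finger parallel gripper is mounted at the origin on the work surface. World frame = base frame: x ahead of the robot, y to its left, z up, the work surface at z = 0. Lengths are in mm, angles in rad, forces in N, time in s.
With the tool pointing down it reaches from about 400 to 925 mm from the base axis. Payload 12.5 kg.
Tool frame: the origin (TCP) lies on the mounting face of the last link; the fingertips stand 190 mm ahead of it and the grasp point (between the pads) lies 171 mm ahead of it; x points along the fingers, y is the direction in which the jaws open and shut, and the axes are right-handed (so a half turn about x gives the same grasp; the last joint's range is limited). The gripper opens to 95 mm and grips with 3 to 60 N. Pads are 20 mm wide; open, the fingers measure 119 mm over their backs; the gripper's body (75 mm by 180 mm) begins 59 mm behind the grasp point.
Start: joints at [-0.106, 0.491, 1.559, -0, 1.092, -0.106], TCP at [625, 0.023, 404.761] pointing down, gripper open.
Joint ranges: [-3.1, 3.1], [-0.84, 2.19], [0.05, 2.79], [-1.13, 4.28], [0.06, 2.93], [-2.69, 2.69]. Speed limits (rad/s): [2.22, 2.22, 2.79, 3.14, 3.14, 3.14].

## Interface

Orientations are given as [roll, pitch, yaw] about the fixed x, y, z axes, in that order (R = Rz(yaw) Ry(pitch) Rx(roll)).
In Python, from cell import env, eyes gives the robot as it stands. The module is installed in compiled form; this text tells all that it offers.
- The arm moves only by the tool jog_arm, never from a script. Its argument "deltas" is one flat list of numbers, 7 for each row, row after row: the shift along the tool's x, y, z in mm, then the turn, a rotation vector about the tool's x, y, z in rad, then the opening, from 0 (shut) to 1 (fully open). A call has 1 to 10 rows; each row shifts and turns the pose as measured when the row begins, along the tool's axes as they then stand; what a row does not reach is not made up. A row lasts 1/8 s, in which the tool goes at most 62.5 mm and 10.7 degrees, less where a joint would pass 70% of its speed; a pose out of reach is approached as far as the arm can. A call is refused whole if a number of a shift passes 62.5 or a number of a turn 0.188, either way. A call with a gripper value outside its range is refused whole. The fingers move at their own pace and stop on an object; the grip force is fixed at half the most. Time passes only in rows, so rows that do not move let the fingers close. It gives the time, the measured TCP pose, the force and the opening at its end, in the units of the state.
- env.state(): the state, without advancing time (a new reading comes with each control period).
- eyes.read_camera(name): name is "scene" or "side" or "wrist"; returns a dict with "image" (480x640x3 uint8, red, green, blue), "fovy" (degrees; the focal length in pixels is half the picture's height over the tangent of half this angle, whatever the lens; pixels are square), "cx", "cy" (the principal point, pixels), "world_from_camera" (4x4, takes a point from camera to world coordinates). Camera axes: x right, y up, looking along -z (the intrinsics and any distortion apply to the point x, -y, -z); pixel columns grow to the right and rows downward; lengths in mm; the calibration is good to about 2 mm. A picture is of the moment at which its call begins. There is no depth.
- env.job_done(): hands the job in, once; it reports no verdict.
The state is a dict: "t": time; "joints": joint angles; "qvel": joint speeds; "tau": joint torques, N m; "eef_pos": TCP position; "tcp_rot": TCP orientation; "ft_force": force on the tool from outside, world axes, zero at the start; "moment": the same for the moment, N m; "opening": opening from 0.0 (shut) to 1.0 (fully open).
Only numpy, scipy, OpenCV 4.12 (cv2) and the standard library are available. Lean on these libraries where they do the work, as an engineer would, in place of code of your own. Each camera call takes 0.05 s, during which the arm holds its last target.

## Task

Three rebuilt engine cylinders stand on the workbench, each with a black decompression valve button sticking up from its top. With a fingertip, gently press each button fully in so that it stays in: first on the smallest cylinder, then the middle-sized one, then the largest. Do not grasp, lift, shift or tip the cylinders, and leave everything else on the bench alone.

Things in the scene. Friction and masses are not known exactly. Their poses are not given: they have to be found in the camera images.
- cyl_small: The small engine cylinder: bare aluminium with round cooling fins, 56 mm across and 60 mm tall, about 350 g, standing loose and upright on the bench. Origin at the centre of its underside, z up. On its flat top, 13 mm from the axis towards its own +x, stands the valve button; at the same distance towards -x is a steel blanking plug only 5 mm high, which needs nothing.
- cap_small (a point): Centre of the top face of the small cylinder's valve button: a round black rubber cap 18 mm across and 10 mm thick on a thin stem, its top standing 30 mm above the cylinder's flat top (so 90 mm above the bench) when out, and 20 mm (80 mm above the bench) when fully in and let go. The rubber cap is springy, giving 1 mm per 1.5 N, 9 mm at most, so the fingertip travels 2 to 3 mm further than the stem. The point moves with the cap.
- valve_small (a joint): Travel of that button's stem, m: 0 = out (as it starts), 0.010 = fully in, where it meets a stop (a light push of 5 to 8 N takes it there; over 25 N would be rough). It needs a steady push of about 3.5 N straight down along its whole travel, and stays where it is left (no spring).
- cyl_medium: The medium engine cylinder: bare aluminium with round cooling fins, 74 mm across and 78 mm tall, about 550 g, standing loose and upright on the bench. Origin at the centre of its underside, z up. On its flat top, 17 mm from the axis towards its own +x, stands the valve button; at the same distance towards -x is a steel blanking plug only 5 mm high, which needs nothing.
- cap_medium (a point): Centre of the top face of the medium cylinder's valve button: a round black rubber cap 18 mm across and 10 mm thick on a thin stem, its top standing 30 mm above the cylinder's flat top (so 108 mm above the bench) when out, and 20 mm (98 mm above the bench) when fully in and let go. The rubber cap is springy, giving 1 mm per 1.5 N, 9 mm at most, so the fingertip travels 2 to 3 mm further than the stem. The point moves with the cap.
- valve_medium (a joint): Travel of that button's stem, m: 0 = out (as it starts), 0.010 = fully in, where it meets a stop (a light push of 5 to 8 N takes it there; over 25 N would be rough). It needs a steady push of about 3.5 N straight down along its whole travel, and stays where it is left (no spring).
- cyl_large: The large engine cylinder: bare aluminium with round cooling fins, 92 mm across and 96 mm tall, about 850 g, standing loose and upright on the bench. Origin at the centre of its underside, z up. On its flat top, 22 mm from the axis towards its own +x, stands the valve button; at the same distance towards -x is a steel blanking plug only 5 mm high, which needs nothing.
- cap_large (a point): Centre of the top face of the large cylinder's valve button: a round black rubber cap 18 mm across and 10 mm thick on a thin stem, its top standing 30 mm above the cylinder's flat top (so 126 mm above the bench) when out, and 20 mm (116 mm above the bench) when fully in and let go. The rubber cap is springy, giving 1 mm per 1.5 N, 9 mm at most, so the fingertip travels 2 to 3 mm further than the stem. The point moves with the cap.
- valve_large (a joint): Travel of that button's stem, m: 0 = out (as it starts), 0.010 = fully in, where it meets a stop (a light push of 5 to 8 N takes it there; over 25 N would be rough). It needs a steady push of about 3.5 N straight down along its whole travel, and stays where it is left (no spring).
- piston: Loose steel piston standing among the cylinders, 38 mm across, 40 mm tall; not part of the job. Origin under its middle.
- socket: Loose steel socket standing among the cylinders, 26 mm across, 45 mm tall; not part of the job. Origin under its middle.
- oil_bottle: Loose closed grey bottle, 64 mm across, 170 mm tall, to the left of the cylinders; not part of the job. Origin under its middle.
- grease_tin: Loose round tin, 72 mm across, 50 mm tall, left of the cylinders; not part of the job. Origin under its middle.
- wrench: Loose wrench, 170 mm long, lying to the right; not part of the job. Origin under its length.
- screwdriver: Loose screwdriver, 200 mm long, lying beyond the cylinders; not part of the job. Origin under its length.
- flywheel: Loose aluminium flywheel, 90 mm across, 22 mm high, lying flat to the right; not part of the job. Origin under its middle.
There are look-alikes about, which are no part of the job. Leave any green or purple look-alike of the cyl_medium alone.

How it is judged:
By the outcome, as a careful person would: the job done as asked, in the order asked, and still so for the second after the job is handed in, with the robot touching nothing.
It also fails if it takes over 46 s, if anything falls off the work surface, if the arm or the gripper's body presses on something with over 40 N, if the wrist force passes 120 N, or if a joint passes its speed limit or range.

## Working session

There is one attempt and no reset: what is moved stays moved. The work goes in short steps, Python scripts to look and compute and a tool call to move; the robot and the scene stay as the last step left them, time stands still between calls to the robot, and variables do not carry over. Pictures are saved under pics/ and viewed, and the job is handed in when it is done.

Besides the shell and the picture viewer there is one more tool, called after "Call:" by a JSON object that holds its "fn" and its "kwargs". jog_arm: Moves the arm, as the interface text tells. Its arguments: {"type":"object","properties":{"deltas":{"type":"array","items":{"type":"number"}}},"required":["deltas"]}

```bash
mkdir -p pics
python3 - <<'E'
from cell import env, eyes
import cv2,pickle
s=env.state();print(s)
d={}
for n in ["scene","side","wrist"]:
    c=eyes.read_camera(n);d[n]=c
    cv2.imwrite(f"pics/{n}0.png",c["image"][:,:,::-1])
    print(n,{k:v for k,v in c.items() if k!="image"})
pickle.dump(d,open("cams0.pkl","wb"))
E
```

```text
{'t': 0.0, 'joints': array([-1.05613082e-01,  4.91570396e-01,  1.55942808e+00,  1.56834508e-05,
        1.09169007e+00, -1.05611800e-01]), 'qvel': array([-0.00059913,  0.00238114, -0.00066353,  0.00015898, -0.00046471,
        0.0013437 ]), 'tau': array([-9.52334158e-04, -6.12640929e+01, -2.58175153e+01,  6.92750537e-02,
        4.83079045e-02, -1.38641695e-05]), 'eef_pos': array([6.24976740e+02, 1.81572569e-02, 4.04162258e+02]), 'tcp_rot': array([-1.68910005,  1.56970035,  3.02328041]), 'ft_force': array([ 0.36442402, -0.76995558, -0.16955149]), 'moment': array([ 0.0102533 , -0.00838216, -0.01701045]), 'opening': 1.0002972871216}
scene {'fovy': 49.44897183406377, 'cx': 313.9062579489546, 'cy': 242.39097604619252, 'world_from_camera': array([[-2.36030089e-01, -7.88820162e-01,  5.67496739e-01,
         1.19402918e+03],
       [ 9.71620741e-01, -1.82207103e-01,  1.50843321e-01,
         1.34276632e+02],
       [-1.55863157e-02,  5.86995165e-01,  8.09440389e-01,
         9.83564189e+02],
       [ 0.00000000e+00,  0.00000000e+00,  0.00000000e+00,
         1.00000000e+00]])}
side {'fovy':
[... 182 characters left out ...]
   [-5.40596446e-01,  5.55013448e-01, -6.32230619e-01,
        -6.21326144e+02],
       [ 2.08360580e-03,  7.52389508e-01,  6.58715179e-01,
         7.76257991e+02],
       [ 0.00000000e+00,  0.00000000e+00,  0.00000000e+00,
         1.00000000e+00]])}
wrist {'fovy': 62.8800386833529, 'cx': 324.02187385402294, 'cy': 237.61709538264296, 'world_from_camera': array([[ 9.99997279e-01, -1.41185247e-03,  1.85688528e-03,
         6.24880365e+02],
       [ 8.17459713e-04,  9.57657486e-01,  2.87908790e-01,
         8.23930066e+01],
       [-2.18474482e-03, -2.87906489e-01,  9.57656035e-01,
         3.84182328e+02],
       [ 0.00000000e+00,  0.00000000e+00,  0.00000000e+00,
         1.00000000e+00]])}
```

View pics/scene0.png

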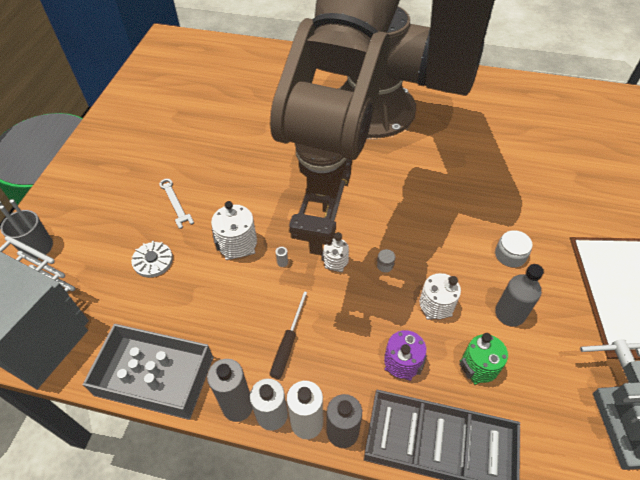

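View pics/side0.png

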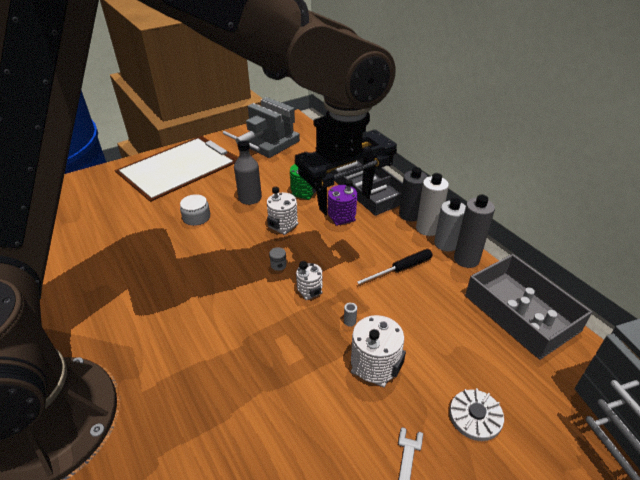

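View pics/wrist0.png

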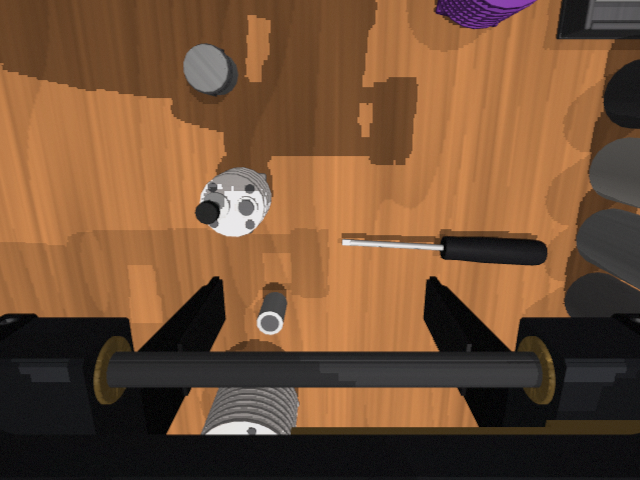

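The pictures show the small cylinder at scene (336,255), side (309,281) and wrist (236,203). The medium one is at scene (440,297) and side (282,212), and the large one at scene (234,232) and side (378,350). The purple one at scene (405,355) and the green one at (485,360) are look-alikes of the medium cylinder, so I'll leave them alone. Next I'll enlarge the crops to find the caps.

```bash
cat > h.py <<'E'
import numpy as np,cv2
def ray(c,u,v):
    f=240/np.tan(np.radians(c["fovy"]/2));M=c["world_from_camera"]
    d=M[:3,:3]@np.array([(u-c["cx"])/f,-(v-c["cy"])/f,-1]);return M[:3,3],d/np.linalg.norm(d)
def plane(c,u,v,z):
    o,d=ray(c,u,v);return o+d*(z-o[2])/d[2]
def proj(c,p):
    f=240/np.tan(np.radians(c["fovy"]/2));M=c["world_from_camera"]
    q=M[:3,:3].T@(np.array(p)-M[:3,3]);return c["cx"]+f*q[0]/-q[2],c["cy"]-f*q[1]/-q[2]
def tri(a,b):
    (o1,d1),(o2,d2)=a,b
    A=np.stack([d1,-d2],1);t=np.linalg.lstsq(A,o2-o1,rcond=None)[0]
    p=o1+d1*t[0];q=o2+d2*t[1];return (p+q)/2,np.linalg.norm(p-q)
E
python3 - <<'E'
import pickle,cv2,numpy as np
d=pickle.load(open("cams0.pkl","rb"))
def tile(L,out):
    r=[]
    for n,u,v in L:
        im=d[n]["image"][v-32:v+32,u-32:u+32,::-1]
        r.append(cv2.resize(im,(256,256),interpolation=cv2.INTER_NEAREST))
    return np.hstack(r)
cv2.imwrite("pics/crops.png",np.vstack([tile([("scene",336,252),("scene",442,292),("scene",232,222)],0),tile([("side",306,279),("side",280,208),("side",376,346)],0)]))
E
```

```text
(no output)
```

View pics/crops.png

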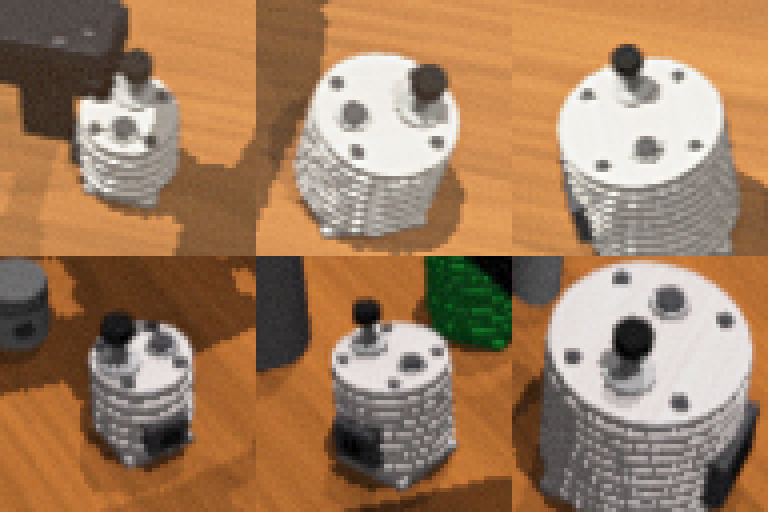

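The caps are clear in both views: scene (338,237), (453,281) and (229,206), side (303,266), (276,190) and (374,335). Now I'll segment them and triangulate.

```bash
cat >> h.py <<'E'
def dark(c,u,v,r=9,th=75):
    g=c["image"].max(2).astype(int)
    m=(g<th).astype(np.uint8); w=np.zeros_like(m);cv2.circle(w,(int(u),int(v)),r,1,-1);m&=w
    n,l,s,ce=cv2.connectedComponentsWithStats(m)
    i=1+np.argmax(s[1:,4]);return ce[i],s[i]
E
python3 - <<'E'
import pickle
from h import *
np.set_printoptions(precision=1,suppress=True)
d=pickle.load(open("cams0.pkl","rb"))
for nm,z,a,b in [("s",85,(338,237),(303,265)),("m",103,(453,280),(276,190)),("l",121,(229,206),(374,335))]:
    (ca,sa),(cb,sb)=dark(d["scene"],*a),dark(d["side"],*b)
    print(nm,ca,sa,cb,sb,tri(ray(d["scene"],*ca),ray(d["side"],*cb)),plane(d["scene"],*ca,z),plane(d["side"],*cb,z))
c=d["wrist"];print(dark(c,208,212,16),plane(c,*dark(c,208,212,16)[0],87))
from h import *
from scipy.spatial.transform import Rotation as R
print(R.from_euler("xyz",[-1.6891,1.5697,3.02328]).as_matrix())
E
```

```text
s [334.1 235.7] [329 229  12  13  66] [302.7 265.9] [298 260  10  14  87] (array([533.5,   7.2,  84.5]), np.float64(7.176281192263548)) [537.    4.8  85. ] [531.7  10.4  85. ]
m [452.5 280.5] [449 277   8   8  37] [275.3 191. ] [272 187   7  11  45] (array([602.5, 259.2,  99. ]), np.float64(0.637539029235777)) [605.5 258.4 103. ] [599.9 254.4 103. ]
l [228.5 205.2] [225 202   7   8  41] [373.6 335.6] [369 330  10  14  97] (array([ 530.6, -231.5,  116.6]), np.float64(1.1241327427583394)) [ 534.3 -230.1  121. ] [ 527.9 -233.6  121. ]
(array([207.5, 211.8]), array([195, 200,  25,  24, 450], dtype=int32)) [533.9  13.9  87. ]
[[-0.  1. -0.]
 [ 0. -0. -1.]
 [-1. -0. -0.]]
```

Call:
{"fn": "jog_arm", "kwargs": {"deltas": [10,-23,-3.4,0,0,0,0,10,-23,-3.4,0,0,0,0,10,-23,-3.4,0,0,0,0,10,-22,-3.3,0,0,0,0,0,0,0,0,0,0,0,0,0,0,0,0,0,0]}}

```text
t: 0.9
eef_pos: [532.0, 13.7, 362.6]
tcp_rot: [-1.668, 1.569, 3.045]
ft_force: [0.1, 0.1, -0.5]
opening: 0.426
```

Run:
```python
from cell import env, eyes
import pickle
from h import *
np.set_printoptions(precision=2,suppress=True)
c=eyes.read_camera("wrist");s=env.state()
print(s["t"],s["eef_pos"],s["tcp_rot"],s["ft_force"],s["opening"])
cv2.imwrite("pics/w1.png",c["image"][:,:,::-1]);pickle.dump(c,open("w1.pkl","wb"))
print(c["world_from_camera"]); print(proj(c,(533.5,13,90)), proj(c,s["eef_pos"]-[0,0,190]))
```

```text
0.95 [532.01  13.74 362.55] [-1.66  1.57  3.05] [ 1.18 -0.51 -0.79] 0.3808980183423216
[[  1.    -0.     0.   531.94]
 [  0.     0.96   0.29  96.1 ]
 [ -0.    -0.29   0.96 342.58]
 [  0.     0.     0.     1.  ]]
(np.float64(327.30534073606987), np.float64(247.78159143647997)) (np.float64(325.0664185284945), np.float64(300.611952750746))
```

View pics/w1.png

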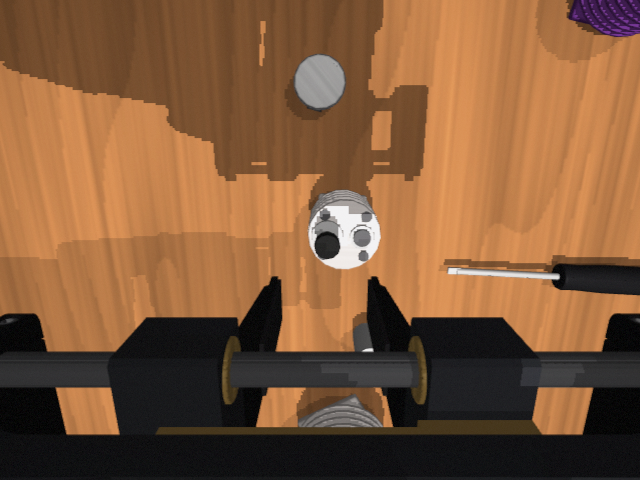

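The cap is at (327,245), next to the jaw axis. I'll measure it exactly.

Run:
```python
import pickle
from h import *
c=pickle.load(open("w1.pkl","rb"))
ce,s=dark(c,327,245,17,60);print(ce,s,plane(c,*ce,87))
cv2.imwrite("pics/c1.png",cv2.resize(c["image"][205:285,285:395,::-1],None,fx=6,fy=6,interpolation=0))
```

```text
[326.68631179 244.85361217] [315 232  25  27 526] [533.08896493  14.11866436  87.        ]
```

View pics/c1.png

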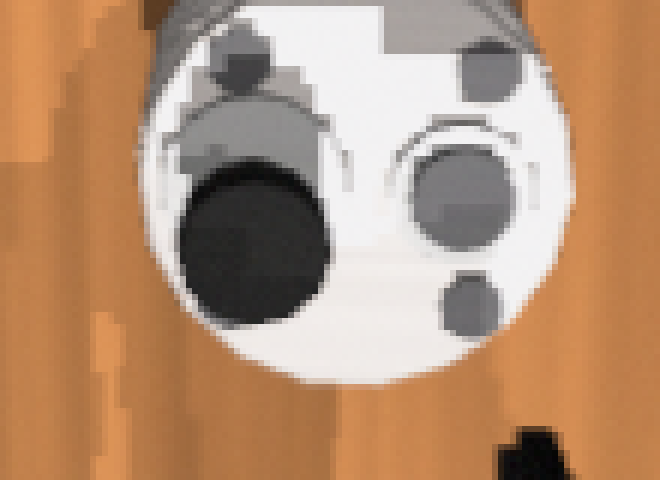

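Call:
{"fn": "jog_arm", "kwargs": {"deltas": [15,0.5,-0.2,0,0,0,0,20,0.5,-0.2,0,0,0,0,20,0,0,0,0,0,0,15,0,0,0,0,0,0,7,0,0,0,0,0,0,0,0,0,0,0,0,0]}}

```text
t: 1.7
eef_pos: [535.2, 13.7, 279.8]
tcp_rot: [-1.679, 1.569, 3.033]
ft_force: [-0.6, -0.7, 1.0]
opening: 0.003
```

Run:
```python
from cell import env, eyes
import numpy as np,cv2
for n,(u,v) in {"side":(305,265),"scene":(336,240)}.items():
    c=eyes.read_camera(n)
    cv2.imwrite(f"pics/{n}2.png",cv2.resize(c["image"][v-50:v+50,u-60:u+60,::-1],None,fx=5,fy=5))
s=env.state();print(s["t"],s["eef_pos"],s["ft_force"],s["opening"])
```

```text
1.8 [535.10413892  13.68001102 280.458529  ] [ 0.23748838 -0.07199055 -0.14580674] 0.004994471720278598
```

View pics/side2.png

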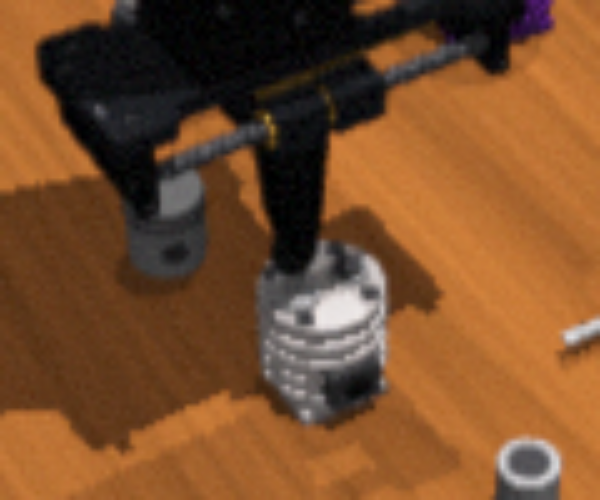

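View pics/scene2.png

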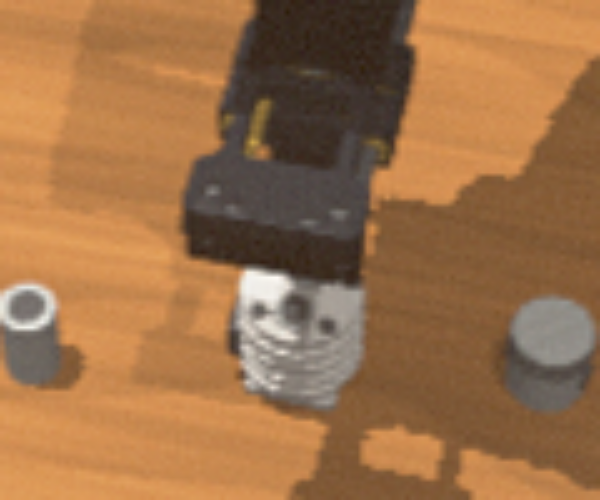

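Call:
{"fn": "jog_arm", "kwargs": {"deltas": [-2,-1.5,0.4,0,0,0,0,0,0,0,0,0,0,0]}}

```text
t: 2.05
eef_pos: [533.6, 13.3, 283.5]
tcp_rot: [1.429, 1.57, -0.142]
ft_force: [-0.2, 0.5, -0.3]
opening: 0.003
```

Call:
{"fn": "jog_arm", "kwargs": {"deltas": [2,0,0,0,0,0,0,2,0,0,0,0,0,0,2,0,0,0,0,0,0,0,0,0,0,0,0,0]}}

```text
t: 2.55
eef_pos: [533.6, 13.3, 277.7]
tcp_rot: [1.473, 1.569, -0.098]
ft_force: [-0.7, -0.2, 2.9]
opening: 0.006
```

Call:
{"fn": "jog_arm", "kwargs": {"deltas": [2,0,0,0,0,0,0,2,0,0,0,0,0,0,0,0,0,0,0,0,0]}}

```text
t: 2.92
eef_pos: [533.6, 13.3, 273.6]
tcp_rot: [1.45, 1.569, -0.122]
ft_force: [-0.3, -0.9, 1.5]
opening: 0.002
```

Call:
{"fn": "jog_arm", "kwargs": {"deltas": [2,0,0,0,0,0,0,2,0,0,0,0,0,0,1,0,0,0,0,0,0,0,0,0,0,0,0,0]}}

```text
t: 3.42
eef_pos: [533.6, 13.3, 268.2]
tcp_rot: [1.446, 1.569, -0.125]
ft_force: [0.7, -0.3, 4.0]
opening: 0.006
```

Call:
{"fn": "jog_arm", "kwargs": {"deltas": [1,0,0,0,0,0,0,1,0,0,0,0,0,0,1,0,0,0,0,0,0,0,0,0,0,0,0,0]}}

```text
t: 3.92
eef_pos: [533.6, 13.3, 265.6]
tcp_rot: [1.442, 1.568, -0.129]
ft_force: [-1.9, -0.7, 7.5]
opening: 0.005
```

Call:
{"fn": "jog_arm", "kwargs": {"deltas": [1,0,0,0,0,0,0,0,0,0,0,0,0,0]}}

```text
t: 4.18
eef_pos: [533.5, 13.3, 265.1]
tcp_rot: [1.434, 1.568, -0.137]
ft_force: [-2.5, -0.2, 7.2]
opening: 0.006
```

Call:
{"fn": "jog_arm", "kwargs": {"deltas": [1,0,0,0,0,0,0,0,0,0,0,0,0,0]}}

```text
t: 4.42
eef_pos: [533.4, 13.3, 264.8]
tcp_rot: [1.431, 1.567, -0.14]
ft_force: [-2.6, 0.5, 8.5]
opening: 0.002
```

Call:
{"fn": "jog_arm", "kwargs": {"deltas": [-10,0,0,0,0,0,0,-30,0,0,0,0,0,0,-30,0,0,0,0,0,0,-30,0,0,0,0,0,0,0,0,0,0,0,0,0]}}

```text
t: 5.05
eef_pos: [533.1, 13.3, 367.8]
tcp_rot: [1.457, 1.568, -0.114]
ft_force: [0.0, -0.1, -0.2]
opening: 0.006
```

Run:
```python
from cell import env, eyes
from h import *
c=eyes.read_camera("wrist");s=env.state()
print(s["t"],s["eef_pos"],s["tcp_rot"],s["ft_force"])
out=c["image"][:,:,::-1]
cv2.imwrite("pics/w3.png",cv2.resize(out[185:305,240:400],None,fx=4,fy=4))
ce,st=dark(c,327,245,22,60);print(ce,st)
for z in (70,77,87):print(z,plane(c,*ce,z))
for n in ("side","scene"):
    c=eyes.read_camera(n);cv2.imwrite(f"pics/{n}3.png",c["image"][:,:,::-1])
im=cv2.imread("pics/side3.png")[240:310,260:360];cv2.imwrite("pics/side3c.png",cv2.resize(im,None,fx=6,fy=6))
```

```text
5.1 [532.90174542  13.34804304 366.51971212] [ 1.34325541  1.57017144 -0.2280668 ] [-0.13887835 -0.00927116 -0.62003384]
[323.30769231 237.73717949] [312 225  24  26 468]
70 [533.03834226  11.99479545  70.        ]
77 [533.04092943  14.10496138  77.        ]
87 [533.04462538  17.11948413  87.        ]
```

View pics/w3.png

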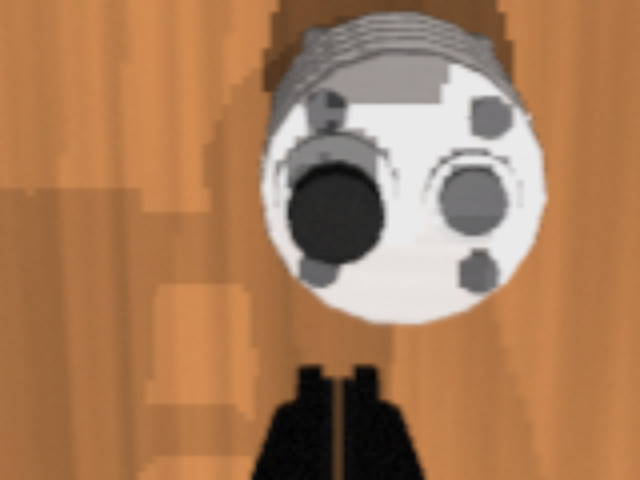

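View pics/side3c.png

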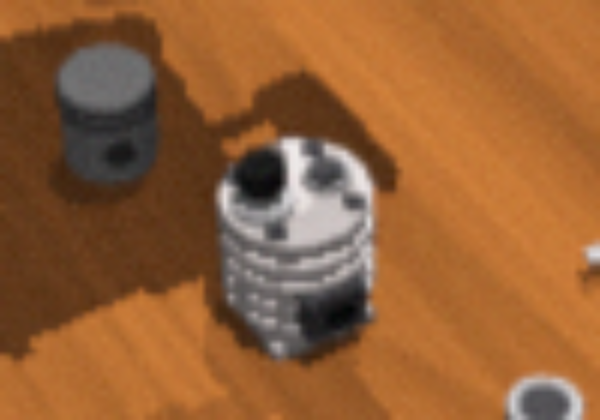

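The same point now solves at z=77, where it was z=87 before. So the small button is exactly 10 mm in and the cylinder hasn't moved. Next is the medium one, the bare aluminium cylinder at scene (440,297).

Call:
{"fn": "jog_arm", "kwargs": {"deltas": [0,9,-30,0,0,0,0,0,12,-45,0,0,0,0,0,12,-45,0,0,0,0,0,12,-45,0,0,0,0,0,12,-45,0,0,0,0,0,12,-33,0,0,0,0,0,0,0,0,0,0,0,0,0,0,0,0,0,0]}}

```text
t: 6.2
eef_pos: [603.9, 262.8, 352.9]
tcp_rot: [-1.376, 1.552, -2.95]
ft_force: [-1.0, -0.4, -0.2]
opening: 0.005
```

Run:
```python
from cell import env, eyes
from h import *
import pickle
c=eyes.read_camera("wrist");s=env.state();pickle.dump(c,open("w4.pkl","wb"))
print(s["t"],s["eef_pos"],s["tcp_rot"],s["ft_force"])
u,v=proj(c,(602,257,105));print(u,v)
ce,st=dark(c,u,v,24,60);print(ce,st,plane(c,*ce,105))
cv2.imwrite("pics/w4.png",c["image"][:,:,::-1])
```

```text
6.25 [603.96636086 262.62469635 353.07728836] [-1.3815705   1.5521562  -2.95547162] [ 0.20586903 -0.54814811 -0.32809887]
328.7607152066156 266.5492496159403
[328.32921175 259.80525502] [315 245  27  30 647] [601.72677461 261.44567485 105.        ]
```

View pics/w4.png

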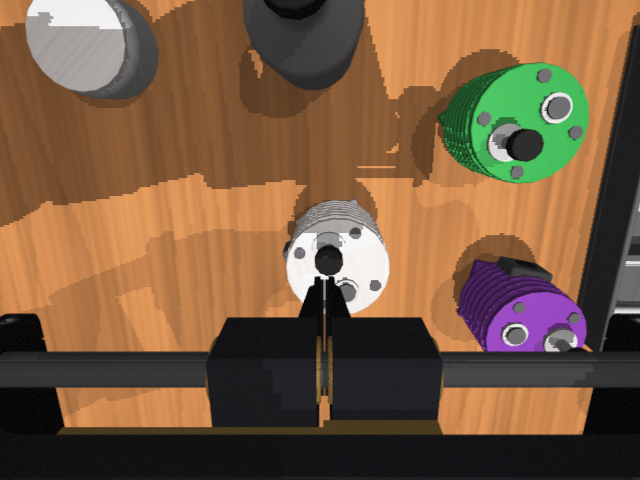

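The bare medium cylinder's cap is at (328,259). Green (515,125) and purple (525,315) are well clear of it. The tool has tilted slightly, so I'll work out the levelling turn and the offset.

```bash
cat >> h.py <<'E'
from scipy.spatial.transform import Rotation as R
def plan(s,target):
    T=R.from_euler("xyz",s["tcp_rot"]).as_matrix()
    G=np.array([[0,1,0],[0,0,-1],[-1,0,0.]])
    print("axis",T[:,0].round(4),"tip",(s["eef_pos"]+190*T[:,0]).round(1))
    print("turn(tool)",R.from_matrix(T.T@G).as_rotvec().round(4))
    print("TCP shift tool",(T.T@(np.array(target)-s["eef_pos"])).round(1))
E
python3 - <<'E'
from cell import env
from h import *
import pickle
s=env.state();c=pickle.load(open("w4.pkl","rb"))
p=plane(c,328.3,258.8,105);print(p)
plan(s,[p[0],p[1],353])
cv2.imwrite("pics/c4.png",cv2.resize(c["image"][195:320,270:400,::-1],None,fx=4,fy=4,interpolation=0))
E
```

```text
[601.7079272  262.10442383 105.        ]
axis [-0.0183 -0.0034 -0.9998] tip [600.5 262.  163.1]
turn(tool) [-0.0031  0.0035  0.0183]
TCP shift tool [ 0.1 -2.3  0.5]
```

View pics/c4.png

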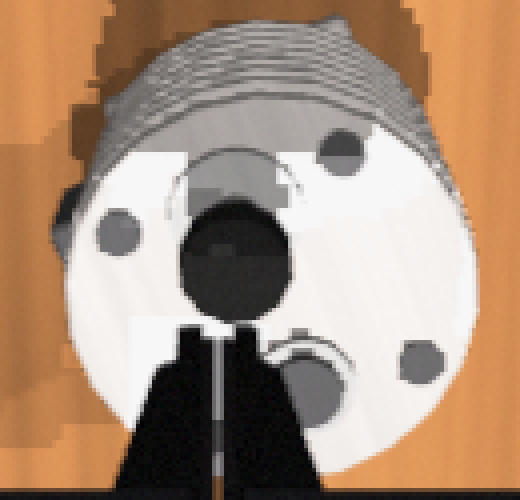

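Call:
{"fn": "jog_arm", "kwargs": {"deltas": [10,-2,1,-0.003,0.0035,0.018,0,15,0,0,0,0,0,0,15,0,0,0,0,0,0,8,0,0,0,0,0,0,0,0,0,0,0,0,0]}}

```text
t: 6.88
eef_pos: [601.7, 258.2, 302.1]
tcp_rot: [-1.243, 1.568, -2.818]
ft_force: [0.1, -0.6, 0.7]
opening: 0.003
```

Run:
```python
from cell import env,eyes
from h import *
c=eyes.read_camera("wrist")
s=env.state();plan(s,[602,261.5,298]);print(s["t"],s["eef_pos"],s["ft_force"])
cv2.imwrite("pics/w5.png",c["image"][:,:,::-1])
c=eyes.read_camera("side");cv2.imwrite("pics/side5.png",cv2.resize(c["image"][140:260,210:350,::-1],None,fx=5,fy=5))
```

```text
axis [-1.6e-03 -6.0e-04 -1.0e+00] tip [601.5 258.1 112.4]
turn(tool) [-0.0039  0.0006  0.0016]
TCP shift tool [ 4.4  0.2 -3.3]
6.925 [601.80627668 258.19736516 302.44472492] [-0.16015201 -0.53025193  0.25184426]
```

View pics/w5.png

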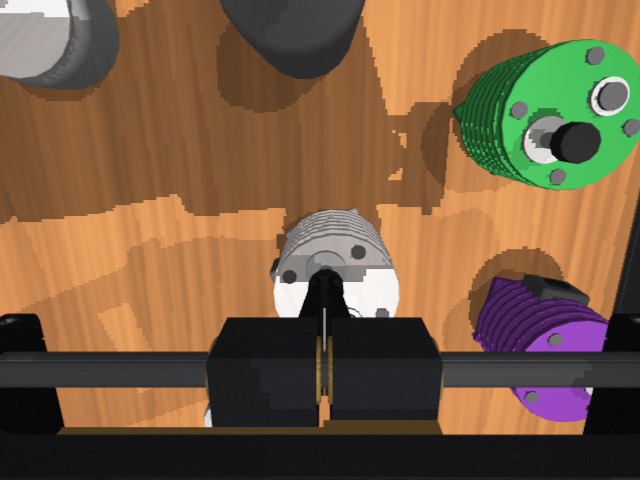

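View pics/side5.png

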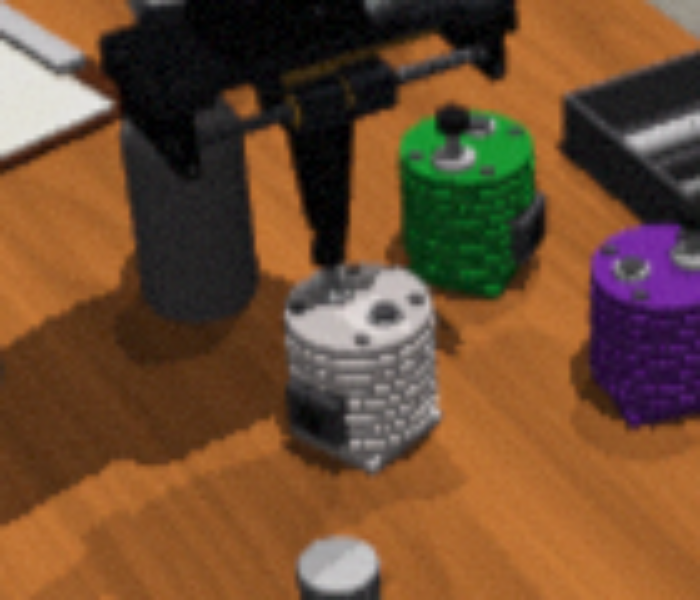

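Call:
{"fn": "jog_arm", "kwargs": {"deltas": [0,0,-3,-0.004,0,0,0,2,0,0,0,0,0,0,0,0,0,0,0,0,0]}}

```text
t: 7.35
eef_pos: [601.9, 261.8, 301.9]
tcp_rot: [1.887, 1.57, 0.317]
ft_force: [0.4, 0.3, 1.1]
opening: 0.003
```

Call:
{"fn": "jog_arm", "kwargs": {"deltas": [2,0,0,0,0,0,0,2,0,0,0,0,0,0,2,0,0,0,0,0,0,0,0,0,0,0,0,0]}}

```text
t: 7.85
eef_pos: [601.9, 261.8, 296.0]
tcp_rot: [1.914, 1.569, 0.344]
ft_force: [-1.1, -0.0, 3.2]
opening: 0.003
```

Call:
{"fn": "jog_arm", "kwargs": {"deltas": [2,0,0,0,0,0,0,2,0,0,0,0,0,0,0,0,0,0,0,0,0]}}

```text
t: 8.22
eef_pos: [601.9, 261.8, 292.1]
tcp_rot: [1.909, 1.569, 0.339]
ft_force: [-0.4, -0.1, 3.1]
opening: 0.005
```

Contact feels as it should, and the tip is at 102. I'll press on to about 93.

Call:
{"fn": "jog_arm", "kwargs": {"deltas": [2,0,0,0,0,0,0,2,0,0,0,0,0,0,1,0,0,0,0,0,0,0,0,0,0,0,0,0]}}

```text
t: 8.72
eef_pos: [601.9, 261.8, 286.7]
tcp_rot: [1.904, 1.569, 0.334]
ft_force: [-0.6, -0.6, 2.7]
opening: 0.008
```

Call:
{"fn": "jog_arm", "kwargs": {"deltas": [1,0,0,0,0,0,0,1,0,0,0,0,0,0,1,0,0,0,0,0,0,0,0,0,0,0,0,0]}}

```text
t: 9.22
eef_pos: [601.8, 261.8, 284.2]
tcp_rot: [1.882, 1.569, 0.312]
ft_force: [-2.0, -1.9, 6.9]
opening: 0.008
```

Call:
{"fn": "jog_arm", "kwargs": {"deltas": [1.5,0,0,0,0,0,0,1,0,0,0,0,0,0,0,0,0,0,0,0,0]}}

```text
t: 9.6
eef_pos: [601.7, 261.8, 283.0]
tcp_rot: [1.856, 1.568, 0.286]
ft_force: [-3.0, -0.8, 7.8]
opening: 0.004
```

Call:
{"fn": "jog_arm", "kwargs": {"deltas": [-10,0,0,0,0,0,0,-25,0,0,0,0,0,0,-25,0,0,0,0,0,0,-20,0,0,0,0,0,0,0,0,0,0,0,0,0]}}

```text
t: 10.22
eef_pos: [601.6, 261.7, 364.8]
tcp_rot: [1.808, 1.569, 0.238]
ft_force: [-0.2, -0.7, -1.1]
opening: 0.005
```

Run:
```python
from cell import env, eyes
from h import *
c=eyes.read_camera("wrist");s=env.state()
print(s["t"],s["eef_pos"],s["ft_force"])
u,v=proj(c,(602,261.5,95));print(u,v)
ce,st=dark(c,u,v-3,16,60);print(ce,st,plane(c,*ce,95),plane(c,*ce,105))
cv2.imwrite("pics/w6.png",cv2.resize(c["image"][195:320,260:400,::-1],None,fx=4,fy=4,interpolation=0))
c=eyes.read_camera("side");cv2.imwrite("pics/side6.png",cv2.resize(c["image"][140:260,210:350,::-1],None,fx=5,fy=5))
```

```text
10.275 [601.52554927 261.64890881 363.683823  ] [ 0.67191208 -0.87987711 -0.42374751]
324.1816047039587 248.4594271845276
[323.64990329 248.2959381 ] [312 236  25  26 517] [601.64370871 261.61474817  95.        ] [601.63971476 264.91586367 105.        ]
```

View pics/w6.png

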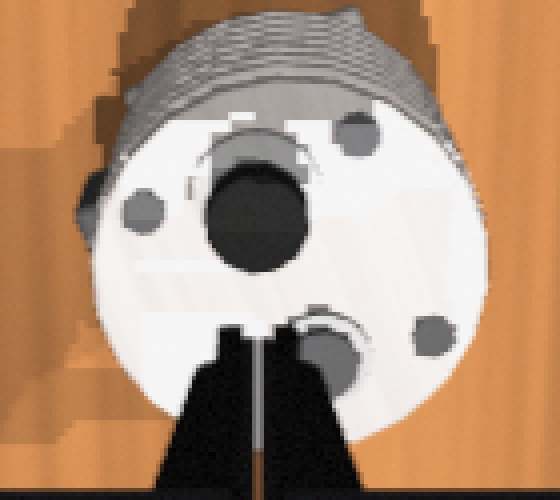

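View pics/side6.png

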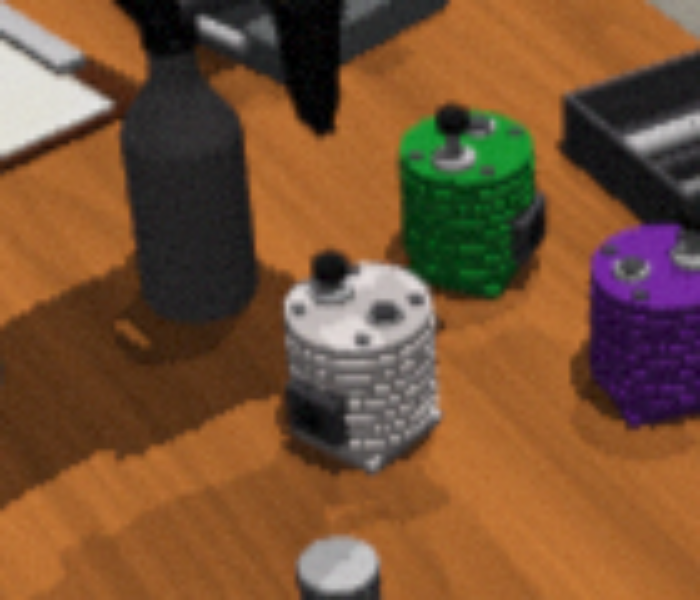

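The medium button is in: it solves at z=95 to the same (601.6,261.6), and the cylinder hasn't moved. Next is the large one.

Call:
{"fn": "jog_arm", "kwargs": {"deltas": [-2,-5,30,0,0,0,0,-2,-7,50,0,0,0,0,-2,-7,50,0,0,0,0,0,-7,50,0,0,0,0,0,-7,50,0,0,0,0,0,-7,50,0,0,0,0,0,0,0,0,0,0,0]}}

```text
t: 11.2
eef_pos: [559.9, -26.2, 360.5]
tcp_rot: [-1.498, 1.558, -3.066]
ft_force: [0.6, 0.7, 0.3]
opening: 0.007
```

Run:
```python
from cell import env
from h import *
s=env.state();plan(s,[531,-229,375]);print(s["t"],s["eef_pos"])
```

```text
axis [-0.0126 -0.001  -0.9999] tip [557.5 -26.4 170.5]
turn(tool) [0.0028 0.0009 0.0126]
TCP shift tool [-13.9 -29.7 202.8]
11.2 [559.91002774 -26.18139802 360.50930469]
```

Call:
{"fn": "jog_arm", "kwargs": {"deltas": [-5,-6,40,0.003,0.001,0.012,0,-5,-6,45,0,0,0,0,-5,-6,45,0,0,0,0,0,-6,45,0,0,0,0,0,-6,28,0,0,0,0,0,0,0,0,0,0,0,0,0,0,0,0,0,0]}}

```text
t: 12.08
eef_pos: [531.1, -230.2, 369.6]
tcp_rot: [-2.125, 1.561, 2.591]
ft_force: [-0.3, 0.7, 0.6]
opening: 0.003
```

Run:
```python
from cell import env, eyes
from h import *
c=eyes.read_camera("wrist");s=env.state()
print(s["t"],s["eef_pos"],s["ft_force"])
u,v=proj(c,(531,-229,123));print(u,v)
ce,st=dark(c,u,v,20,60);p=plane(c,*ce,123);print(ce,st,p);plan(s,[p[0],p[1],s["eef_pos"][2]])
cv2.imwrite("pics/w7.png",c["image"][:,:,::-1])
```

```text
12.125 [ 531.11644206 -230.03057121  369.64927417] [-0.07690824  0.0326941  -0.0219649 ]
327.56254292972454 259.9234793396297
[325.72093023 261.77761628] [312 246  28  33 688] [ 529.87745048 -230.21577528  123.        ]
axis [-0.0079  0.0048 -1.    ] tip [ 529.6 -229.1  179.7]
turn(tool) [ 0.0038 -0.0048  0.0079]
TCP shift tool [ 0.  -1.2  0.2]
```

View pics/w7.png

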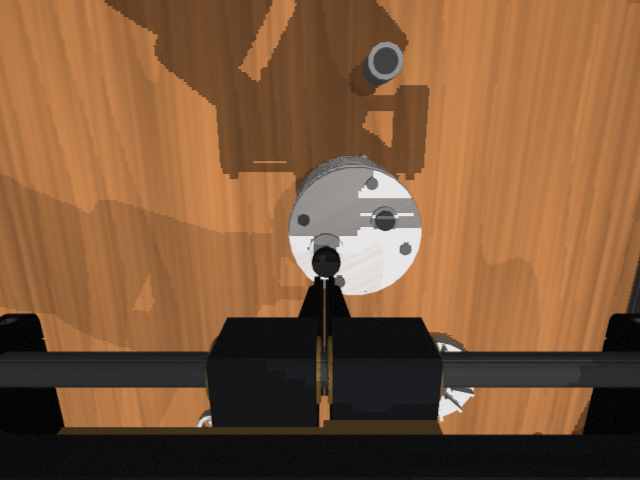

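The large cylinder's cap is at (326,261). I'll level the tool and descend above it.

Call:
{"fn": "jog_arm", "kwargs": {"deltas": [10,-1,0,0.004,-0.005,0.008,0,15,0,0,0,0,0,0,15,0,0,0,0,0,0,6,0,0,0,0,0,0,0,0,0,0,0,0,0]}}

```text
t: 12.75
eef_pos: [530.5, -227.4, 319.3]
tcp_rot: [-2.102, 1.57, 2.613]
ft_force: [0.4, 0.2, 0.3]
opening: 0.005
```

Run:
```python
from cell import env,eyes
from h import *
c=eyes.read_camera("side");cv2.imwrite("pics/side8.png",cv2.resize(c["image"][270:400,310:450,::-1],None,fx=4,fy=4))
s=env.state();plan(s,[530.2,-230,316]);print(s["t"],s["eef_pos"],s["ft_force"])
```

```text
axis [-7.e-04  5.e-04 -1.e+00] tip [ 530.4 -227.4  129.6]
turn(tool) [ 0.0026 -0.0005  0.0007]
TCP shift tool [ 3.6 -0.3  2.6]
12.8 [ 530.52331735 -227.4419638   319.58386098] [ 0.01634879 -0.69352465  0.31860685]
```

View pics/side8.png

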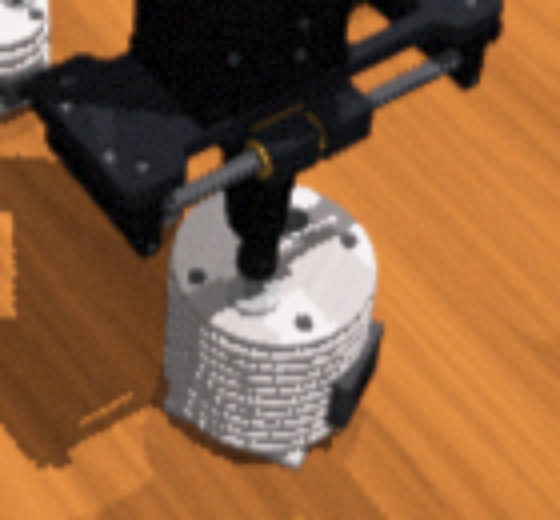

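The tip is at 129.5, directly over the cap. I'll correct the small drift and press to about 111.

Call:
{"fn": "jog_arm", "kwargs": {"deltas": [0,0,2.5,0.002,0,0,0,2,0,0,0,0,0,0,0,0,0,0,0,0,0]}}

```text
t: 13.18
eef_pos: [530.6, -230.4, 318.4]
tcp_rot: [1.085, 1.57, -0.486]
ft_force: [-0.0, -0.3, 1.0]
opening: 0.005
```

Call:
{"fn": "jog_arm", "kwargs": {"deltas": [2,0,0,0,0,0,0,2,0,0,0,0,0,0,2,0,0,0,0,0,0,0,0,0,0,0,0,0]}}

```text
t: 13.68
eef_pos: [530.5, -230.4, 312.6]
tcp_rot: [1.032, 1.569, -0.539]
ft_force: [0.2, 1.1, 2.6]
opening: 0.005
```

Call:
{"fn": "jog_arm", "kwargs": {"deltas": [2,0,0,0,0,0,0,2,0,0,0,0,0,0,0,0,0,0,0,0,0]}}

```text
t: 14.05
eef_pos: [530.6, -230.4, 308.6]
tcp_rot: [1.011, 1.569, -0.559]
ft_force: [0.0, 0.4, 3.0]
opening: 0.0
```

Call:
{"fn": "jog_arm", "kwargs": {"deltas": [2,0,0,0,0,0,0,2,0,0,0,0,0,0,0,0,0,0,0,0,0]}}

```text
t: 14.42
eef_pos: [530.6, -230.4, 304.3]
tcp_rot: [1.012, 1.569, -0.558]
ft_force: [-1.3, 0.5, 2.8]
opening: 0.003
```

Call:
{"fn": "jog_arm", "kwargs": {"deltas": [1,0,0,0,0,0,0,1,0,0,0,0,0,0,1,0,0,0,0,0,0,0,0,0,0,0,0,0]}}

```text
t: 14.92
eef_pos: [530.5, -230.3, 301.8]
tcp_rot: [1.004, 1.568, -0.566]
ft_force: [-1.6, 1.1, 7.1]
opening: 0.002
```

Call:
{"fn": "jog_arm", "kwargs": {"deltas": [1,0,0,0,0,0,0,1,0,0,0,0,0,0,0,0,0,0,0,0,0]}}

```text
t: 15.3
eef_pos: [530.4, -230.2, 300.8]
tcp_rot: [1.008, 1.568, -0.563]
ft_force: [-2.6, 1.6, 8.3]
opening: 0.006
```

Call:
{"fn": "jog_arm", "kwargs": {"deltas": [-10,0,0,0,0,0,0,-25,0,0,0,0,0,0,-25,0,0,0,0,0,0,-20,0,0,0,0,0,0,0,0,0,0,0,0,0]}}

```text
t: 15.92
eef_pos: [530.3, -230.1, 382.9]
tcp_rot: [1.057, 1.568, -0.514]
ft_force: [0.2, -0.1, -0.3]
opening: 0.003
```

Run:
```python
from cell import env, eyes
from h import *
c=eyes.read_camera("wrist");s=env.state()
print(s["t"],s["eef_pos"],s["ft_force"])
u,v=proj(c,(530.2,-230,113));print(u,v)
ce,st=dark(c,u,v-3,15,60);print(ce,st,plane(c,*ce,113),plane(c,*ce,123))
for n in ("scene","side"):
    c=eyes.read_camera(n);cv2.imwrite(f"pics/{n}9.png",c["image"][:,:,::-1])
```

```text
15.975 [ 530.16889784 -230.05101502  381.94559986] [ 0.07692509 -0.64550234 -0.10780176]
323.51735897972674 247.34570229438103
[322.99224806 246.5503876 ] [311 234  25  26 516] [ 529.84823202 -229.44013956  113.        ] [ 529.86411478 -226.17029596  123.        ]
```

View pics/scene9.png

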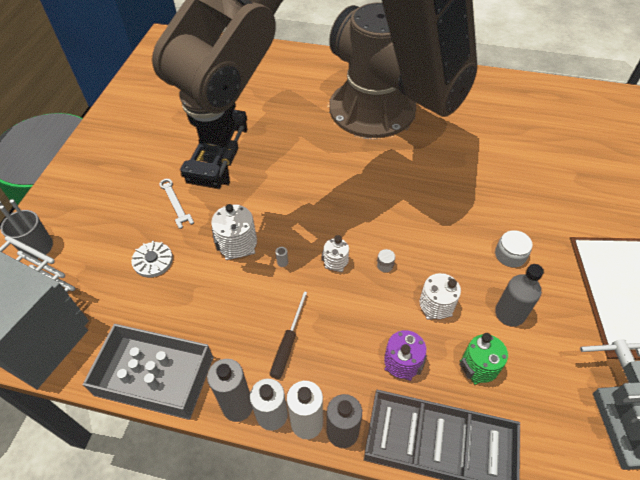

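View pics/side9.png

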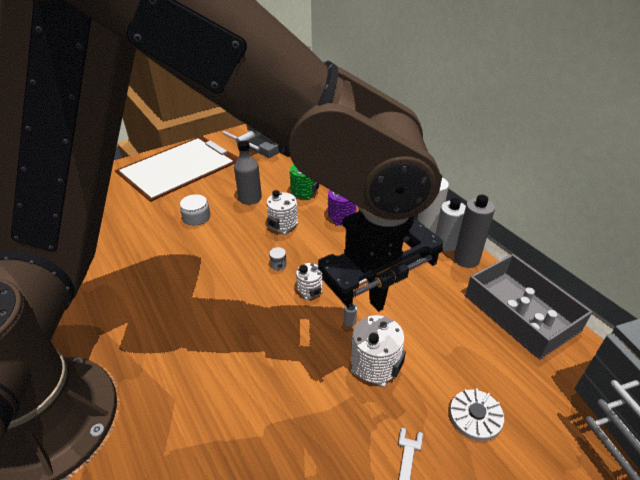

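All three caps now sit low: scene (337,240), (453,284) and (230,209). Everything else is where it was, and the tool is clear and touching nothing. I'll hand the job in.

```bash
python3 -c "
from cell import env
print(env.job_done())"
```

```text
the job is handed in; nothing more can be done
None
```

I pressed the three buttons in order (small, medium, large) with the closed fingertips, and the job is handed in at about 16 s of the 46 s. The highest force I read was about 8.5 N, well under the 25 N that would be rough.

- **Buttons in:** After each press I lifted clear and looked with the wrist camera. Each cap's position agreed with its earlier one only if it sat 10 mm lower, which is fully in. The match was exact to the eye for the small one, about 0.3 mm for the medium and under 1 mm for the large. Force and fingertip height at the end of each press also fitted a stem at its stop.
- **Nothing else moved:** In the last scene and side pictures the cylinders, the green and purple look-alikes and the loose parts look unmoved. The last force reading was near zero, with the fingertips about 75 mm above the large cap.
- **What disagreed:** The fixed cameras put the caps 2 to 4 mm off in y from the wrist camera. I used the wrist camera's values, and its before and after readings agreed.
- **Side force:** Up to about 3 N of side force showed at the end of the presses, and no cylinder shifted visibly.

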